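Tare the dial scale with its bowl

ROBOT

A 7-joint arm with a two-finger parallel gripper is mounted at the origin on a cart in front of the work surface, level with it; the furniture and walls round the work are solid. World frame = base frame: x ahead of the robot, y to its left, z up, the work surface at z = 0. Lengths are in m, angles in rad, forces in N, time in s.
With the tool pointing down it reaches from about 0.4 to 0.925 m from the base axis. Payload 5.6 kg.
Tool frame: the origin (TCP) lies at the very end of the fingers, on their centre line; the grasp point (between the pads) lies 19 mm behind it; z points along the fingers, x is the direction in which the jaws open and shut, and the axes are right-handed (so a half turn about z gives the same grasp; the last joint's range is limited). The gripper opens to 85 mm and grips with 20 to 120 N. Pads are 22 mm wide; open, the fingers measure 114 mm over their backs; the gripper's body (76 mm by 85 mm) begins 54 mm behind the grasp point. The pads swing forward as they close: fully open they stand 13 mm farther back than shut.
Start: joints at [1.199, 0.468, -0.012, 1.603, 0.006, 1.071, -0.056], TCP at [0.21, -0.615, 0.231] pointing down, gripper open.
Joint ranges: [-2.53, 2.53], [-0.31, 2.02], [-1.57, 1.55], [0.28, 2.44], [-1.29, 4.43], [0.15, 1.84], [-2.92, 2.92]. Speed limits (rad/s): [2.57, 2.57, 3.14, 3.14, 3.14, 3.14, 3.14].

INTERFACE

Orientations are given as a unit quaternion [x, y, z, w].
In Python, from plant import arm gives the robot as it stands. Calls block until the motion is done:
- arm.movep(position, orientation): joint-space move of the TCP to a pose.
- arm.move_l(position, rotation=None, max_speed=0.15, force_limit=None): straight line of the TCP; rotation=None keeps the orientation; max_speed is the mean speed in m/s. With force_limit (N) it stops when the force on the tool has changed by that much, and returns True; else False.
- arm.move_j(angles): joint-space move.
- arm.gripper_to(opening, grasp_force=None): finger opening in m; grasp_force is the grip in N (None keeps the last); returns when the fingers have stopped.
- arm.sleep(seconds).
- arm.solve_ik(position, orientation): joint angles nearest the present ones, or None.
- arm.state(): the state.
- arm.capture(name): name is "scene" or "top"; returns a dict with "color" (384x512x3 uint8, red, green, blue), "K" (3x3 intrinsics, pixels), "R" (3x3) and "t" (3): a world point X has camera coordinates R X + t. Camera axes: x right, y down, z forward; pixel columns grow to the right and rows downward; lengths in m; the calibration is good to about 2 mm. A picture is of the moment at which its call begins. There is no depth.
A pose or a line that the arm cannot do raises arm.MotionError and nothing moves.
- arm.close_job(): hands the job in, once; it reports no verdict.
The state is a dict: "clock": time; "q": joint angles; "dq": joint speeds; "effort": joint torques, N m; "position": TCP position; "eef_rot": TCP orientation; "wrist_force": force on the tool from outside, world axes, zero at the start; "moment": the same for the moment, N m; "grip_width": finger opening in m.
Only numpy, scipy, OpenCV 4.12 (cv2) and the standard library are available. Lean on these libraries where they do the work, as an engineer would, in place of code of your own. Each camera call takes 0.05 s, during which the arm holds its last target.

TASK

Tare the kitchen dial scale for weighing: set the small steel bowl gently, upright, on the middle of the scale's round pan and let go of it. Then turn the round knob on the sloping front, a little at a time, which turns the dial face, until its wedge-shaped zero pointer stands exactly at the tip of the needle, to within half a small division. Leave the bowl on the pan and do not shift the ring mould that stands beside the scale.

Things in the scene. Friction and masses are not known exactly. Their poses are not given: they have to be found in the camera images.
- dial_scale: Grey dial scale, fixed, 262 x 250 x 122 mm without pan, its front turned to the robot's left. Origin: under its middle, on the table; +x to its back, +y to its left. Its front panel rises to the back at 35 deg (160 mm long from 30 mm up), so its normal leans 35 deg from vertical to the scale's -x. On it: white dial, 132 mm across, at y +48 mm (rim 7 mm proud); black knob at y -77 mm.
- pan_top (a point): Centre of the upper face of the round steel pan (144 mm across, lip 2 mm) on top of the scale, 147 mm above the table, behind the panel. The pan is sprung: it sinks about 1 mm for each 0.2 N, 14 mm at most, and turns the needle clockwise by about 1 rad for each 10 mm.
- knob_top (a point): Centre of the top face of the round, fluted black knob, 45 mm in diameter, 33 mm high from the panel; grip its side with the tool along the panel's normal. The point's z axis is the knob's axis, pointing out of the panel. The knob turns with a little friction (about 0.05 N m), stays where it is left.
- zero_knob (a joint): Knob angle in rad; grows clockwise as seen looking at the panel. Stops at -3.0 and +5.0. Each rad clockwise turns the dial face 0.4 rad clockwise, and likewise anticlockwise.
- dial_hub (a point): The pivot of needle and dial face, at the dial's middle, 6 mm off the panel, 125 mm to the left of the knob's axis.
- needle_tip (a point): Tip of the black needle, 50 mm from the hub. It moves on a circle in a plane parallel to the panel; with an empty pan it points straight up the slope. It shows the load on the pan alone and goes clockwise under load; the weight of the bowl is not known beforehand (0.09 to 0.2 kg).
- zero_mark (a point): Inner point of the wedge-shaped black zero pointer on the turning white dial face, 50 mm from the hub and as far off the panel as the needle: the scale is zeroed when this point and needle_tip coincide. It moves only with the knob. Small divisions are 10 deg apart, about 9 mm here.
- bowl_center (a point): Centre, half-way up (21 mm above its underside), of the small round steel bowl: rim 110 mm across, 42 mm high, foot 58 mm across, open at the top, wall about 2 mm thick and leaning outward by some 25 deg near the rim; it can be pinched by the rim. It stands on the table to the left or right of the scale; the ring mould stands on the other side.
- steel_bowl: The same bowl; origin at the centre of its underside, z up.
- pan: The same pan with its stem; origin 5 mm below pan_top.
- ring_center (a point): Centre of a steel ring mould, 69 mm across and 45 mm high, open at both ends; to be left alone.
There are look-alikes about, which are no part of the job. There is more than one size of the steel_bowl; the job needs the largest.

How it is judged:
On the way:
1. the bowl stands upright on the pan, let go (horizontal distance between bowl_center and pan_top below 0.04 m and angle between steel_bowl's own z axis and vertical below 0.12 rad and contact force between steel_bowl and pan above 0.3 N and contact force between the fingers and steel_bowl below 0.1 N), for 0.3 s.
At the end, for the whole second after the job is handed in: The bowl stands upright (within 0.12 rad) on the pan, its centre within 40 mm of the pan's, at rest and not touched by the fingers, and the needle's tip is within 4.5 mm of the dial face's zero point (all of step 1 and distance between needle_tip and zero_mark below 0.0045 m and linear speed of steel_bowl below 0.02 m/s).
It fails at once if the bowl is dropped or pressed hard on the pan (over 25 N) (contact force between steel_bowl and pan above 25 N).
It fails at once if the ring mould is shifted by more than 30 mm (distance of ring_center from where it was at the start of the episode above 0.03 m).
It also fails if it takes over 67 s, if anything falls off the work surface, if the arm or the gripper's body presses on something with over 40 N, if the wrist force passes 120 N, or if a joint passes its speed limit or range.

## Working session

There is one attempt and no reset: what is moved stays moved. The work goes in short steps, each a Python script; the robot and the scene stay as the last script left them, time stands still between calls to the robot, and variables do not carry over. Pictures are saved under pics/ and viewed, and the job is handed in when it is done.

```bash
ls; mkdir -p pics
python3 - <<'E'
from plant import arm
import cv2,numpy as np
for n in("scene","top"):
    c=arm.capture(n); cv2.imwrite(f"pics/{n}0.png",cv2.cvtColor(c["color"],cv2.COLOR_RGB2BGR))
    print(n,c["K"].tolist(),c["R"].round(4).tolist(),c["t"].round(4).tolist())
s=arm.state();print(s)
E
```

```text
pics
scene [[419.5047205096247, 0.0, 250.396476809087], [0.0, 419.5047205096247, 197.46620639808285], [0.0, 0.0, 1.0]] [[-0.7269, -0.6867, 0.0064], [-0.4983, 0.521, -0.693], [0.4725, -0.507, -0.7209]] [0.3586, 0.3357, 0.9887]
top [[397.24037214545194, 0.0, 253.3703020796461], [0.0, 397.24037214545194, 189.74923182290829], [0.0, 0.0, 1.0]] [[-0.0149, -0.9998, 0.0155], [-0.9893, 0.0125, -0.1456], [0.1453, -0.0175, -0.9892]] [-0.0045, 0.493, 1.2623]
{'clock': 0.1, 'q': array([ 1.19899263,  0.46827016, -0.01157115,  1.60351901,  0.00600248,
        1.07140355, -0.05629971]), 'dq': array([ 6.42758272e-04, -8.25984930e-04,  1.24734530e-03, -3.77769922e-03,
       -8.56991643e-04,  1.08679586e-03,  1.41534216e-05]), 'effort': array([ 1.67151324e-03, -5.33522451e+01,  2.18115875e-02, -2.51966178e+01,
        1.15067544e-02,  4.35822207e-03, -3.19214018e-05]), 'position': array([ 0.20965191, -0.61473991,  0.23045105]), 'eef_rot': array([ 8.13272343e-01, -5.81882705e-01, -6.72622594e-04, -4.01040936e-04]), 'wrist_force': array([ 0.13166892, -0.3873511 , -0.01752601]), 'moment': array([ 0.0052601 ,  0.01463606, -0.05790659]), 'grip_width': 0.08497745433051362}
```

View pics/scene0.png

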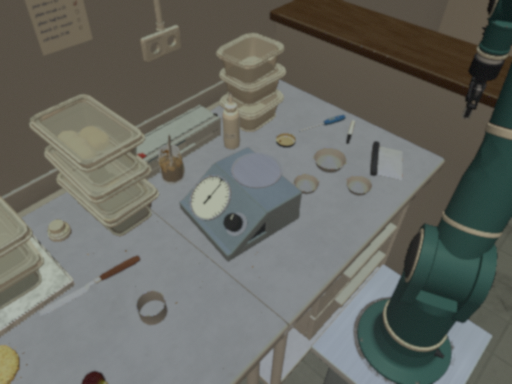

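View pics/top0.png

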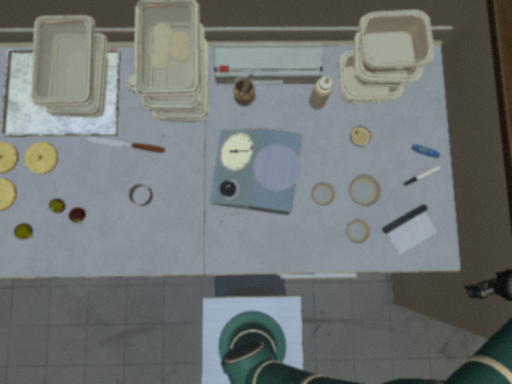

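Run:
```python
import cv2,numpy as np
a=cv2.imread("pics/top0.png");b=cv2.imread("pics/scene0.png")
cv2.imwrite("pics/t1.png",cv2.resize(a[110:260,200:400],None,fx=4,fy=4,interpolation=cv2.INTER_CUBIC))
cv2.imwrite("pics/s1.png",cv2.resize(b[120:260,170:370],None,fx=4,fy=4,interpolation=cv2.INTER_CUBIC))
```

```text
(no output)
```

View pics/t1.png

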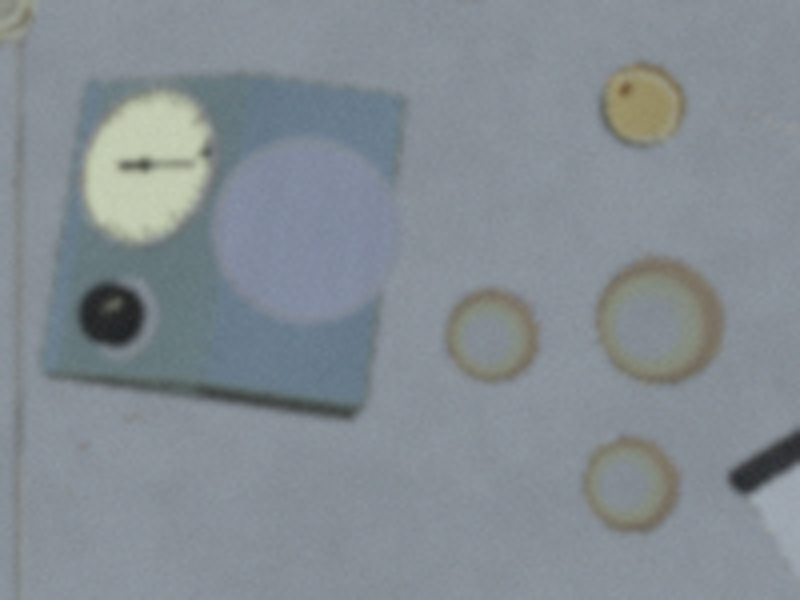

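View pics/s1.png

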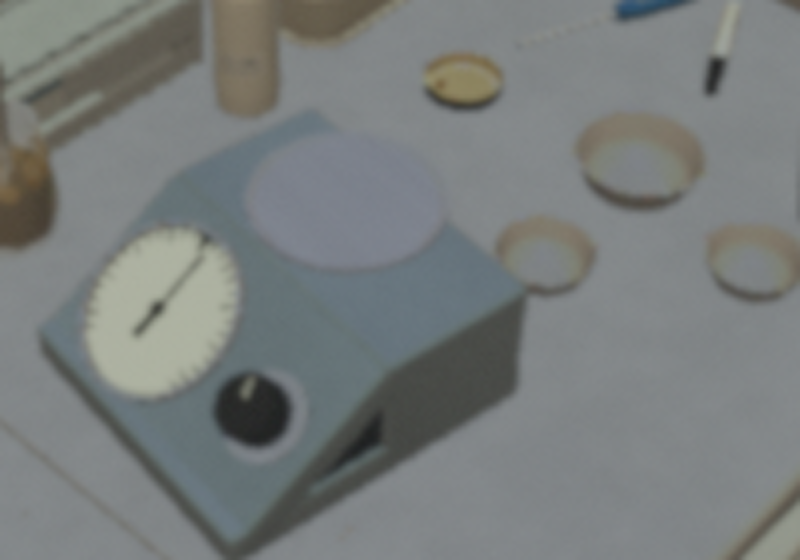

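```bash
cat > h.py <<'E'
import cv2,numpy as np
def ray(c,uv):
    d=c["R"].T@np.linalg.solve(c["K"],np.array([uv[0],uv[1],1.])); o=-c["R"].T@c["t"]; return o,d
def onplane(c,uv,p,n):
    o,d=ray(c,uv); return o+d*(np.dot(np.array(p)-o,n)/np.dot(d,n))
def onz(c,uv,z): return onplane(c,uv,[0,0,z],np.array([0,0,1.]))
def tri(c1,u1,c2,u2):
    A=np.zeros((3,3));b=np.zeros(3)
    R=[ray(c1,u1),ray(c2,u2)]
    for o,d in R:
        d=d/np.linalg.norm(d);P=np.eye(3)-np.outer(d,d);A+=P;b+=P@o
    x=np.linalg.solve(A,b)
    return x,[np.linalg.norm((np.eye(3)-np.outer(d,d)/(d@d))@(x-o)) for o,d in R]
def proj(c,X):
    p=c["K"]@(c["R"]@np.asarray(X)+c["t"]); return p[:2]/p[2]
def rmask(c,seed_box,f):
    im=cv2.GaussianBlur(c["color"],(0,0),0.8).astype(float); m=f(im[...,0],im[...,1],im[...,2]).astype(np.uint8)*255
    k=np.zeros_like(m);x0,y0,x1,y1=seed_box;k[y0:y1,x0:x1]=m[y0:y1,x0:x1]
    return k
def blobs(m,amin=30):
    cs,_=cv2.findContours(m,cv2.RETR_EXTERNAL,cv2.CHAIN_APPROX_NONE)
    return sorted([q for q in cs if cv2.contourArea(q)>amin],key=cv2.contourArea,reverse=True)
E
python3 - <<'E'
from plant import arm
from h import *
T=arm.capture("top");S=arm.capture("scene")
for c,pts in((T,[(275,168),(225,165),(258,190),(220,150),(228,187),(330,230),(348,190),(378,183)]),(S,[(257,170),(230,215),(280,200),(205,190),(233,222),(320,230),(330,150),(317,160)])):
    im=cv2.GaussianBlur(c["color"],(0,0),1)
    print([ (p,im[p[1],p[0]].tolist()) for p in pts])
E
```

```text
[((275, 168), [130, 139, 159]), ((225, 165), [169, 177, 159]), ((258, 190), [105, 123, 139]), ((220, 150), [135, 143, 143]), ((228, 187), [66, 68, 64]), ((330, 230), [134, 142, 150]), ((348, 190), [130, 134, 136]), ((378, 183), [126, 123, 119])]
[((257, 170), [124, 130, 140]), ((230, 215), [67, 70, 65]), ((280, 200), [103, 116, 124]), ((205, 190), [173, 177, 161]), ((233, 222), [41, 42, 41]), ((320, 230), [129, 134, 136]), ((330, 150), [126, 122, 108]), ((317, 160), [123, 122, 110])]
```

Run:
```python
from plant import arm
from h import *
T=arm.capture("top");S=arm.capture("scene")
def vis(c,cs,n,box):
    im=cv2.cvtColor(c["color"],cv2.COLOR_RGB2BGR)
    x0,y0,x1,y1=box
    im=cv2.resize(im[y0:y1,x0:x1],None,fx=4,fy=4)
    for e in cs: cv2.ellipse(im,(((e[0][0]-x0+.5)*4,(e[0][1]-y0+.5)*4),(e[1][0]*4,e[1][1]*4),e[2]),(0,0,255),1)
    cv2.imwrite(n,im)
def ell(m,amin=50):
    b=blobs(cv2.morphologyEx(m,cv2.MORPH_OPEN,np.ones((3,3))),amin)
    return cv2.fitEllipse(cv2.convexHull(b[0])) if len(b) else None
f={"pan":lambda r,g,b:(r>115)&(b-r>(22 if c is T else 10))&(g-r<(14 if c is T else 11)),
"dial":lambda r,g,b:(g-b>2)&(r>120),
"knob":lambda r,g,b:(r+g+b<230),
"bowl":lambda r,g,b:(r-b>-4)}
bx={"T":{"pan":(248,140,302,195),"dial":(215,125,258,175),"knob":(215,175,243,200),"bowl":(345,170,386,210)},
"S":{"pan":(228,150,284,190),"dial":(185,170,235,225),"knob":(220,208,246,236),"bowl":(312,145,349,174)}}
E={}
for nm,c in(("T",T),("S",S)):
    for k in f:
        e=ell(rmask(c,bx[nm][k],f[k])); E[nm,k]=e; print(nm,k,np.round(e[0],1),np.round(e[1],1),round(e[2]))
vis(T,[E["T",k] for k in f],"pics/t2.png",(200,110,400,260));vis(S,[E["S",k] for k in f],"pics/s2.png",(170,120,370,260))
for k in f: print(k,tri(T,E["T",k][0],S,E["S",k][0]))
print("pan z.147",onz(T,E["T","pan"][0],.147),onz(S,E["S","pan"][0],.147))
print("bowl z.042",onz(T,E["T","bowl"][0],.042))
# box corners from top img, crop coords -> bottom/top edges
def cp(u,v): return ((u+.5)/4-.5+200,(v+.5)/4-.5+110)
print("back top corners z.122",onz(T,cp(405,97),.122),onz(T,cp(358,408),.122))
print("front corners z.03",onz(T,cp(85,82),.03),onz(T,cp(43,375),.03))
```

```text
T pan [276.5 167.3] [43.8 47.4] 2
T dial [236.5 151.2] [31.4 41. ] 23
T knob [227.2 188.3] [14.9 15.5] 100
T bowl [364.7 190. ] [32.1 32.9] 126
S pan [255.8 169.8] [34.1 47.9] 92
S dial [209.7 197.3] [36.5 45.4] 32
S knob [232.6 222.2] [17.  18.8] 107
S bowl [329.4 159.2] [27.  35.5] 97
pan (array([ 0.54636698, -0.07935179,  0.14412174]), [np.float64(0.001766672271364745), np.float64(0.0017666722713647314)])
dial (array([0.61371228, 0.04220375, 0.07525436]), [np.float64(0.0006355778343048684), np.float64(0.0006355778343047468)])
knob (array([0.4908607 , 0.07181309, 0.0903025 ]), [np.float64(0.000499463538358087), np.float64(0.0004994635383581192)])
bowl (array([ 0.48912733, -0.37749531,  0.03169992]), [np.float64(0.0010642851932061823), np.float64(0.0010642851932061838)])
pan z.147 [ 0.54431135 -0.0801353   0.147     ] [ 0.5458306  -0.07615393  0.147     ]
bowl z.042 [ 0.48674636 -0.37493455  0.042     ]
back top corners z.122 [ 0.6546689  -0.16064745  0.122     ] [ 0.41196797 -0.11711365  0.122     ]
front corners z.03 [0.69732265 0.09457916 0.03      ] [0.45068117 0.12953035 0.03      ]
```

View pics/t2.png

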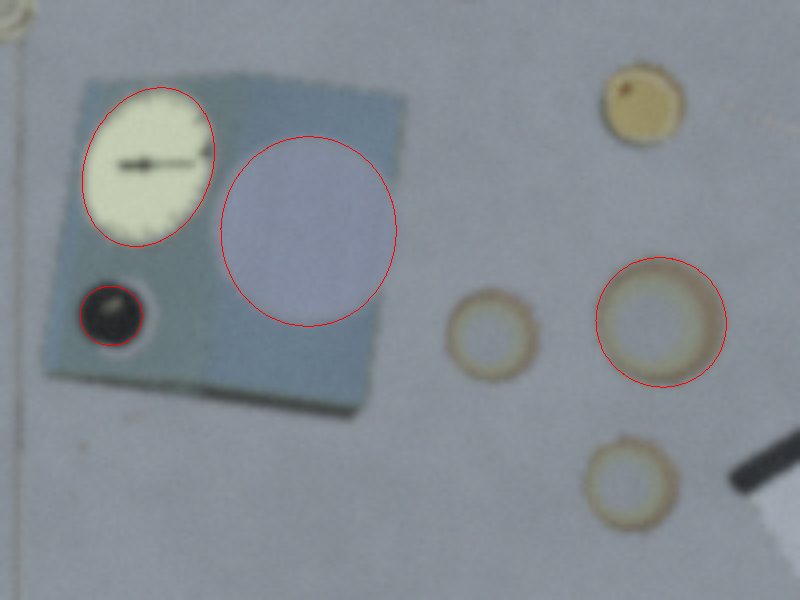

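View pics/s2.png

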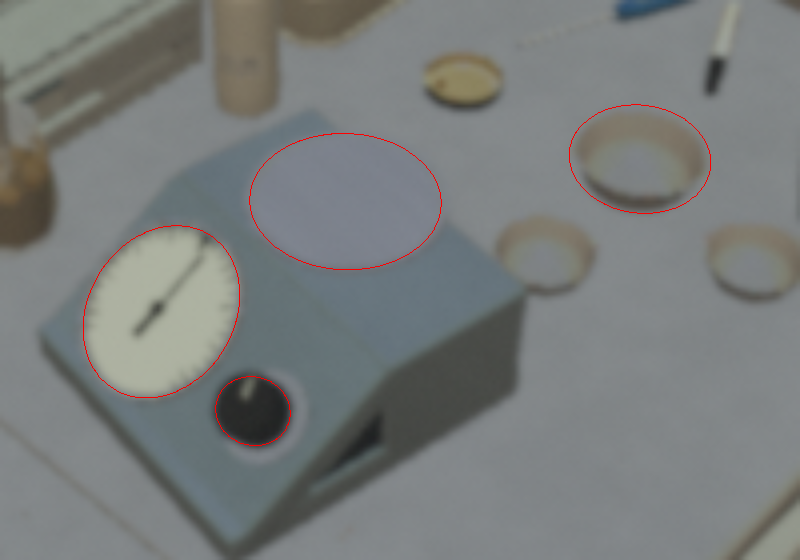

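```bash
cat >> h.py <<'E'
from scipy.spatial.transform import Rotation as Ro
YS=np.array([.987,-.158,0]);YS/=np.linalg.norm(YS)
XS=np.array([YS[1],-YS[0],0]); N=np.cos(np.radians(35))*np.array([0,0,1])-np.sin(np.radians(35))*XS
HUB=np.array([.6137,.0422,.0765]); KT=HUB-.125*YS+.027*N
BOWL=np.array([.4875,-.375,0]); PAN=np.array([.5450,-.0775,.147])
TILT=np.radians(27)
def rimpose(base,az,s=1,depth=.006,back=0.):
    """base: bowl underside centre; TCP pose for a rim pinch at azimuth az"""
    r=np.array([np.cos(az),np.sin(az),0]);z=np.array([0,0,1.])
    zt=-np.cos(TILT)*z-np.sin(TILT)*r; xt=s*(np.cos(TILT)*r-np.sin(TILT)*z)
    q=Ro.from_matrix(np.c_[xt,np.cross(zt,xt),zt]).as_quat()
    p=base+.054*r+.042*z+zt*(depth+.019-back)
    return p,q
def knobpose(a,off):
    """a: rotation about tool z, off: TCP distance from panel"""
    zt=-N; xt=YS*np.cos(a)+np.cross(zt,YS)*np.sin(a)
    q=Ro.from_matrix(np.c_[xt,np.cross(zt,xt),zt]).as_quat()
    return KT+(off-.033)*N,q
E
python3 - <<'E'
from plant import arm
from h import *
T=arm.capture("top");S=arm.capture("scene")
for c in(T,S): print("knobtop",proj(c,KT),"knobbase",proj(c,KT-.033*N),"hub",proj(c,HUB),"tip",proj(c,HUB+.05*np.cross(YS,N)*-1), proj(c,HUB+.05*np.cross(N,YS)*-1))
for az in (-180,-135,-110,-90,-70,-45,0,45):
  for s in(1,-1):
    a=np.radians(az);r=[arm.solve_ik(*rimpose(b,a,s,back=k)) for b,k in((BOWL,.08),(BOWL,0),(PAN+[0,0,.06],0),(PAN,0),(PAN,.1))]
    print(az,s,[None if x is None else x.round(2).tolist()[4:] for x in r])
for a in np.arange(-3.14,3.2,.5):
    print(round(a,2),[None if x is None else x.round(2).tolist() for x in (arm.solve_ik(*knobpose(a,o)) for o in(.007,.1))])
E
```

```text
knobtop [225.20953909 187.24781201] knobbase [231.56910099 189.39805768] hub [236.34331746 150.90820473] tip [224.23182402 151.23452786] [249.0106183  150.56690634]
knobtop [230.7725382  220.91148998] knobbase [236.71223378 224.20749758] hub [209.91734597 197.07670974] tip [198.65784224 210.20491373] [221.23754625 183.87773559]
-180 1 [[-0.97, 0.38, -1.37], [-1.08, 0.2, -1.24], [-0.18, 0.36, -2.84], [-0.18, 0.19, -2.86], [-0.26, 0.46, -2.76]]
-180 -1 [[-0.34, 0.26, 1.21], [-0.9, 0.16, 1.74], [0.01, 0.36, 0.11], [0.45, 0.22, -0.3], [-0.3, 0.46, 0.42]]
-135 1 [[-0.57, 0.9, -1.0], [-0.6, 0.75, -0.98], [-0.59, 0.75, -1.56], [-0.65, 0.63, -1.46], [-0.57, 0.86, -1.51]]
-135 -1 [[-0.05, 0.82, 1.73], [-0.0, 0.68, 1.68], [-0.37, 0.7, 1.4], [-0.34, 0.56, 1.41], [-0.43, 0.81, 1.51]]
-110 1 [[-0.39, 1.14, -0.81], [-0.39, 0.99, -0.8], [-0.49, 0.99, -1.24], [-0.51, 0.88, -1.18], [-0.47, 1.09, -1.2]]
-110 -1 [[0.1, 1.11, 1.97], [0.15, 0.97, 1.93], [-0.19, 0.93, 1.65], [-0.13, 0.81, 1.64], [-0.21, 1.03, 1.72]]
-90 1 [[-0.24, 1.3, -0.64], [-0.24, 1.15, -0.64], [-0.38, 1.16, -1.02], [-0.38, 1.05, -0.9
[... 1569 characters left out ...]
 0.92, 1.6, -0.73]]
-0.14 [[0.03, 0.77, -0.7, 1.88, 0.91, 1.34, -1.19], [0.15, 0.85, -1.05, 1.77, 0.96, 1.65, -1.26]]
0.36 [[-0.03, 0.74, -0.61, 1.89, 0.86, 1.3, -1.66], [0.05, 0.75, -0.86, 1.78, 0.86, 1.54, -1.68]]
0.86 [[0.04, 0.77, -0.71, 1.88, 0.91, 1.35, -2.2], [0.13, 0.82, -1.0, 1.77, 0.94, 1.62, -2.24]]
1.36 [[-0.04, 0.73, -0.6, 1.89, 0.86, 1.29, -2.65], [0.08, 0.78, -0.92, 1.78, 0.89, 1.57, -2.71]]
1.86 [[-1.14, 0.83, 0.89, 1.96, -0.1, 0.91, -2.28], [-1.19, 0.72, 0.89, 1.86, -0.02, 1.11, -2.37]]
2.36 [[-1.26, 0.99, 1.11, 1.97, -0.37, 0.95, -2.53], [0.18, 0.89, -1.11, 1.77, 1.0, 1.69, 2.49]]
2.86 [[0.28, 1.02, -1.11, 1.87, 1.15, 1.64, 1.93], [0.18, 0.89, -1.11, 1.77, 1.0, 1.69, 1.99]]
```

Run:
```python
from plant import arm
from h import *
az=np.radians(-90)
arm.gripper_to(.04)
p,q=rimpose(BOWL,az,1,back=.08); arm.movep(p,q)
p,q=rimpose(BOWL,az,1); print(arm.move_l(p,max_speed=.1,force_limit=8))
s=arm.state();print(s["clock"],s["position"]-p,s["wrist_force"])
for n in("scene","top"):
    c=arm.capture(n); cv2.imwrite(f"pics/{n}3.png",cv2.cvtColor(c["color"],cv2.COLOR_RGB2BGR))
a=cv2.imread("pics/top3.png")[140:260,320:440];b=cv2.imread("pics/scene3.png")[90:210,280:400]
cv2.imwrite("pics/g3.png",cv2.resize(np.hstack([a,b]),None,fx=3.3,fy=3.3,interpolation=cv2.INTER_CUBIC))
```

```text
False
3.1667 [ 0.00028507 -0.00079161  0.00057915] [ 0.58680577 -0.47708863  0.28911881]
```

View pics/g3.png

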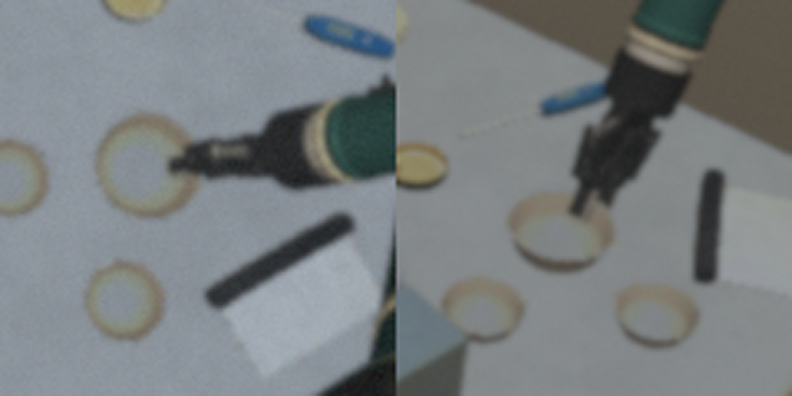

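The left half (top view) shows the inner finger inside the rim at about (175,165) in the crop. The right half (scene view) shows it inside at (580,205), with the other finger outside, so the rim is straddled. I'll pinch it and lift.

Run:
```python
from plant import arm
from h import *
arm.gripper_to(0.0,grasp_force=40)
s=arm.state();print(s["clock"],s["grip_width"],s["wrist_force"],s["moment"])
p=s["position"]; arm.move_l(p+[0,0,.05],max_speed=.1)
s=arm.state();print(s["clock"],s["grip_width"],s["wrist_force"],s["moment"])
arm.move_l(p+[0,0,.22],max_speed=.2)
s=arm.state();print(s["clock"],s["grip_width"],s["wrist_force"],s["moment"])
for n in("scene","top"):
    c=arm.capture(n); cv2.imwrite(f"pics/{n}4.png",cv2.cvtColor(c["color"],cv2.COLOR_RGB2BGR))
a=cv2.imread("pics/top4.png")[140:260,320:440];b=cv2.imread("pics/scene4.png")[30:150,280:400]
cv2.imwrite("pics/g4.png",cv2.resize(np.hstack([a,b]),None,fx=3.3,fy=3.3,interpolation=cv2.INTER_CUBIC))
```

```text
3.6833 0.0025099844729931406 [ 0.26129771  0.24716256 -1.74289435] [-0.6238105   0.05291225 -0.01489564]
4.3333 0.0027141988205186913 [ 0.71438377  0.70031004 -1.87192599] [-0.64762228 -0.01482861 -0.0188211 ]
5.3333 0.0025633061419127225 [ 0.75509596 -0.17620876 -2.0320007 ] [-0.62929445 -0.02845456  0.00087262]
```

View pics/g4.png

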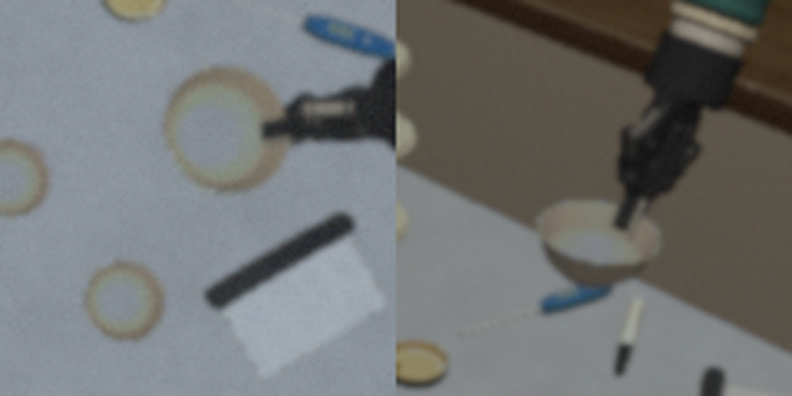

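```bash
python3 - <<'E'
from plant import arm
from h import *
az=np.radians(-90)
p,q=rimpose(PAN+[0,0,.05],az,1)
print(arm.move_l(p,q,max_speed=.2))
s=arm.state();print(s["clock"],s["position"]-p,s["wrist_force"])
def ell(m):
    b=blobs(cv2.morphologyEx(m,cv2.MORPH_OPEN,np.ones((3,3))),50); return cv2.fitEllipse(cv2.convexHull(b[0]))
T=arm.capture("top");S=arm.capture("scene")
for c,n in((T,"t5"),(S,"s5")):
    im=cv2.cvtColor(c["color"],cv2.COLOR_RGB2BGR)
    for k,z in enumerate((PAN+[0,0,.05],PAN+[0,0,.05+.042],PAN)):
        print(n,proj(c,z).round(1))
    x,y=proj(c,PAN+[0,0,.07]).astype(int); x0=x-60;y0=y-60
    cr=cv2.resize(im[y0:y0+120,x0:x0+120],None,fx=5,fy=5,interpolation=cv2.INTER_CUBIC)
    for th in np.arange(0,6.3,.2):
        u=(proj(c,PAN+[0,0,.092]+.055*np.array([np.cos(th),np.sin(th),0]))-[x0,y0]+.5)*5; cv2.circle(cr,tuple(int(v) for v in u),2,(0,0,255),-1)
    cv2.imwrite(f"pics/{n}.png",cr)
E
python3 -c "
import cv2,numpy as np
cv2.imwrite('pics/g5.png',cv2.resize(np.hstack([cv2.imread('pics/t5.png'),cv2.imread('pics/s5.png')]),(800,400)))"
```

```text
False
7.1 [-4.18018471e-05 -1.55652107e-03 -1.52954710e-04] [-0.01012263 -0.15754714 -0.61751068]
t5 [276.9 163.5]
t5 [278.  160.4]
t5 [275.6 167. ]
s5 [256.6 156.1]
s5 [256.9 144. ]
s5 [256.3 169.7]
```

View pics/g5.png

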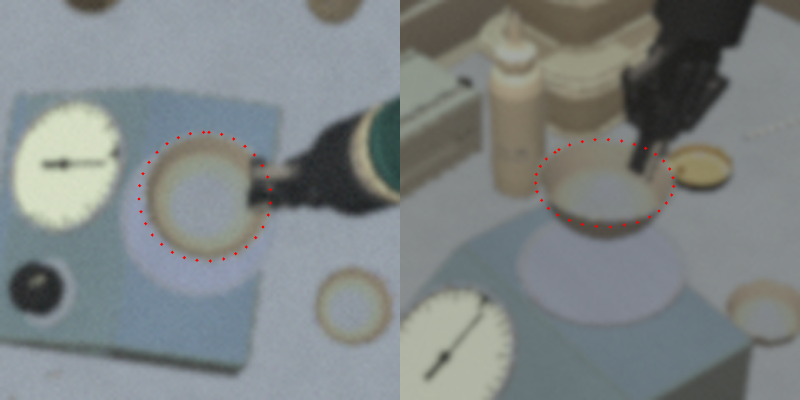

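Run:
```python
from plant import arm
from h import *
out=[]
for n in("top","scene"):
    c=arm.capture(n); im=cv2.cvtColor(c["color"],cv2.COLOR_RGB2BGR)
    x,y=proj(c,PAN+[0,0,.08]).astype(int)
    out.append(cv2.resize(im[y-28:y+28,x-28:x+28],None,fx=7,fy=7,interpolation=cv2.INTER_CUBIC))
cv2.imwrite("pics/g6.png",np.hstack(out))
```

```text
(no output)
```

View pics/g6.png

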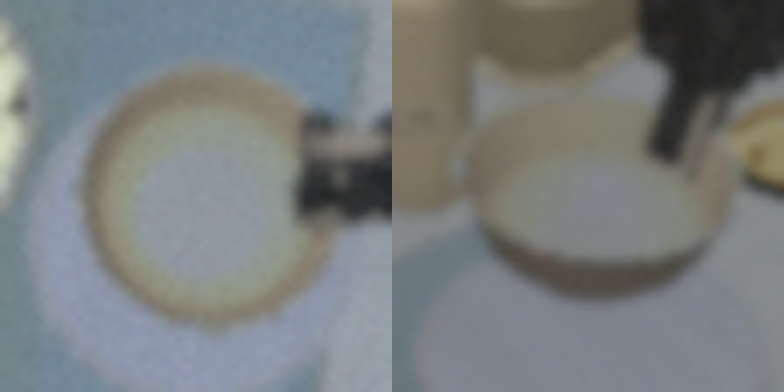

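Run:
```python
from plant import arm
from h import *
az=np.radians(-90)
p,q=rimpose(PAN+[0,0,.012],az,1); arm.move_l(p,max_speed=.08)
s=arm.state();print(s["clock"],s["wrist_force"])
p,q=rimpose(PAN+[0,0,-.006],az,1); print(arm.move_l(p,max_speed=.02,force_limit=6))
s=arm.state();print(s["clock"],s["wrist_force"],s["position"]-p)
out=[]
for n in("top","scene"):
    c=arm.capture(n); im=cv2.cvtColor(c["color"],cv2.COLOR_RGB2BGR)
    x,y=proj(c,PAN+[0,0.05,.0]).astype(int)
    out.append(cv2.resize(im[y-40:y+40,x-40:x+40],None,fx=5,fy=5,interpolation=cv2.INTER_CUBIC))
cv2.imwrite("pics/g7.png",np.hstack(out))
```

```text
7.925 [ 0.40762234 -0.77483979  0.21094198]
False
8.975 [-1.70800217 -0.37285308 -0.39496707] [-4.59261047e-05 -2.85578560e-05  9.12053443e-05]
```

View pics/g7.png

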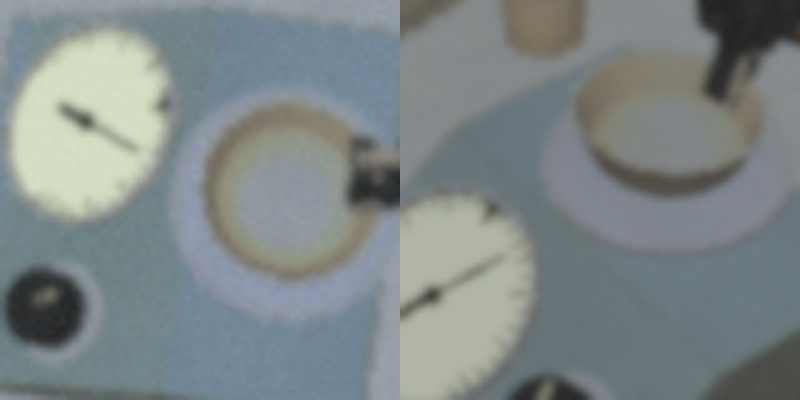

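Run:
```python
from plant import arm
from h import *
az=np.radians(-90)
arm.gripper_to(.022)
s=arm.state();print(s["clock"],s["wrist_force"])
p,q=rimpose(PAN+[0,0,-.006],az,1,back=.07); arm.move_l(p,max_speed=.07)
arm.sleep(.3)
out=[]
for n in("top","scene"):
    c=arm.capture(n); im=cv2.cvtColor(c["color"],cv2.COLOR_RGB2BGR); cv2.imwrite(f"pics/{n}8.png",im)
    x,y=proj(c,PAN+[0,0.05,.0]).astype(int)
    out.append(cv2.resize(im[y-40:y+40,x-40:x+40],None,fx=5,fy=5,interpolation=cv2.INTER_CUBIC))
cv2.imwrite("pics/g8.png",np.hstack(out)); print(arm.state()["clock"])
```

```text
9.4 [-0.10752403 -0.38317222 -1.01436492]
10.95
```

View pics/g8.png

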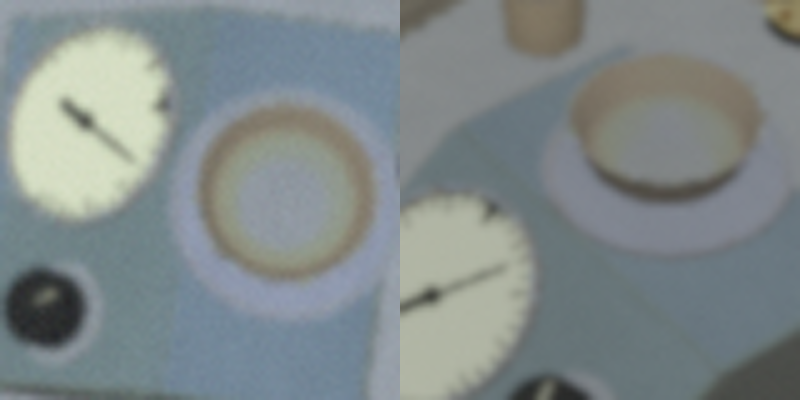

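```bash
cat >> h.py <<'E'
UP=np.cross(YS,-N); UP=UP if UP[2]>0 else -UP
RIGHT=-YS   # clockwise from UP seen from outside: to the viewer's right (scale -y)
def dial(c):
    g=c["color"].astype(float).mean(2)
    u0=proj(c,HUB); R=40
    vv,uu=np.mgrid[int(u0[1])-R:int(u0[1])+R,int(u0[0])-R:int(u0[0])+R]
    P=np.array([onplane(c,(u,v),HUB,N)-HUB for u,v in zip(uu.ravel(),vv.ravel())])
    a=np.arctan2(P@RIGHT,P@UP); r=np.linalg.norm(P,axis=1); I=g[vv.ravel(),uu.ravel()]
    def ang(r0,r1,half=.35,bg=None):
        m=(r>r0)&(r<r1); med=np.median(I[m]); w=np.clip(med-I-25,0,None)*m
        bins=np.arange(-np.pi,np.pi,.05); h=np.array([w[np.abs(np.angle(np.exp(1j*(a-b))))<.12].sum() for b in bins])
        b=bins[h.argmax()]
        for _ in range(4):
            d=np.angle(np.exp(1j*(a-b))); s=np.abs(d)<half; b+= (w[s]*d[s]).sum()/max(w[s].sum(),1e-9)
        return b,w[np.abs(np.angle(np.exp(1j*(a-b))))<half].sum()
    return ang(22,44,.25),ang(51,61,.2)
E
python3 - <<'E'
from plant import arm
from h import *
T=arm.capture("top");S=arm.capture("scene")
for c,n in((T,"top"),(S,"scene")):
    d=dial(c);print(n,d)
    im=cv2.cvtColor(c["color"],cv2.COLOR_RGB2BGR);u=proj(c,HUB).astype(int)
    cr=cv2.resize(im[u[1]-25:u[1]+25,u[0]-25:u[0]+25],None,fx=8,fy=8,interpolation=cv2.INTER_CUBIC)
    for (b,_),col in zip(d,((0,0,255),(255,0,0))):
        for rr in (0,.05):
            x=(proj(c,HUB+rr*(np.cos(b)*UP+np.sin(b)*RIGHT))-u+25+.5)*8; cv2.circle(cr,tuple(int(v) for v in x),3,col,-1)
    cv2.imwrite(f"pics/d_{n}.png",cr)
cv2.imwrite("pics/d9.png",np.hstack([cv2.imread("pics/d_top.png"),cv2.imread("pics/d_scene.png")]))
E
```

```text
top ((np.float64(nan), np.float64(0.0)), (np.float64(nan), np.float64(0.0)))
  return _methods._mean(a, axis=axis, dtype=dtype,
  ret = ret.dtype.type(ret / rcount)
Traceback (most recent call last):
ValueError: cannot convert float NaN to integer
```

Units slip: the radii should be in mm.

```bash
sed -i 's/r=np.linalg.norm(P,axis=1); I=/r=1000*np.linalg.norm(P,axis=1); I=/' h.py
cat > look.py <<'E'
from plant import arm
from h import *
import sys
out=[]
for n in("top","scene"):
    c=arm.capture(n)
    d=dial(c);print(n,d[0],d[1],"diff",d[0][0]-d[1][0])
    im=cv2.cvtColor(c["color"],cv2.COLOR_RGB2BGR);u=proj(c,HUB).astype(int)
    cr=cv2.resize(im[u[1]-25:u[1]+25,u[0]-25:u[0]+25],None,fx=8,fy=8,interpolation=cv2.INTER_CUBIC)
    for (b,_),col in zip(d,((0,0,255),(255,0,0))):
        for rr in (0,.05):
            x=(proj(c,HUB+rr*(np.cos(b)*UP+np.sin(b)*RIGHT))-u+25+.5)*8; cv2.circle(cr,tuple(int(v) for v in x),3,col,-1)
    out.append(cr)
cv2.imwrite(sys.argv[1],np.hstack(out)); print(arm.state()["clock"])
E
python3 look.py pics/d9.png
```

```text
top (np.float64(0.595567422540833), np.float64(195.33333333333323)) (np.float64(-0.17385093847895605), np.float64(389.33333333333314)) diff 0.769418361019789
scene (np.float64(-2.47440789736793), np.float64(142.66666666666663)) (np.float64(-0.17899435308427322), np.float64(226.33333333333326)) diff -2.2954135442836567
11.15
```

View pics/d9.png

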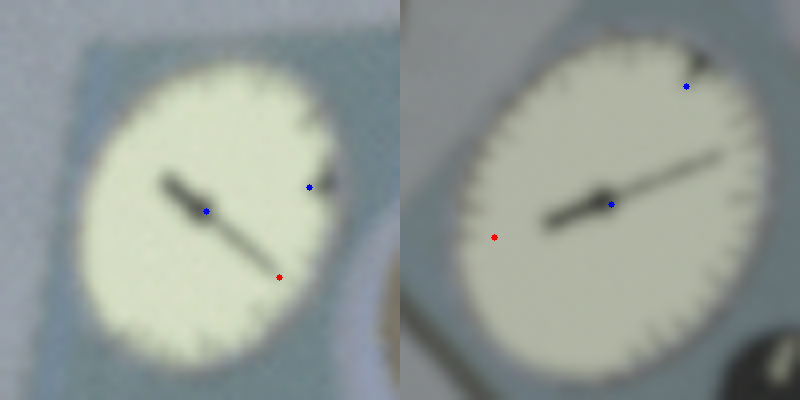

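```bash
sed -i 's/return ang(22,44,.25)/return ang(30,45,.25)/' h.py
python3 - <<'E'
from plant import arm
from h import *
T=arm.capture("top");S=arm.capture("scene");px=[]
for c in(T,S):
    g=c["color"].astype(float).mean(2);g=cv2.GaussianBlur(g,(0,0),.7)
    u0=proj(c,HUB);x,y=u0.astype(int)
    sub=g[y-7:y+8,x-7:x+8];w=np.clip(110-sub,0,None)**2
    vv,uu=np.mgrid[y-7:y+8,x-7:x+8];px.append(((w*uu).sum()/w.sum(),(w*vv).sum()/w.sum()));print(u0,px[-1])
X,e=tri(T,px[0],S,px[1]);print(X,e,(X-HUB)@UP,(X-HUB)@RIGHT,(X-HUB)@N)
E
python3 look.py pics/d10.png
```

```text
[236.34331746 150.90820473] (np.float64(nan), np.float64(nan))
[209.91734597 197.07670974] (np.float64(208.4710428582582), np.float64(196.8076631557026))
[nan nan nan] [np.float64(nan), np.float64(nan)] nan nan nan
top (np.float64(0.5912816199646307), np.float64(105.6666666666666)) (np.float64(-0.17318772649960254), np.float64(377.83333333333314)) diff 0.7644693464642333
scene (np.float64(0.4926034534433255), np.float64(55.99999999999994)) (np.float64(-0.17982241257384288), np.float64(223.66666666666663)) diff 0.6724258660171684
11.35<stdin>:8: RuntimeWarning: invalid value encountered in scalar divide
```

View pics/d10.png

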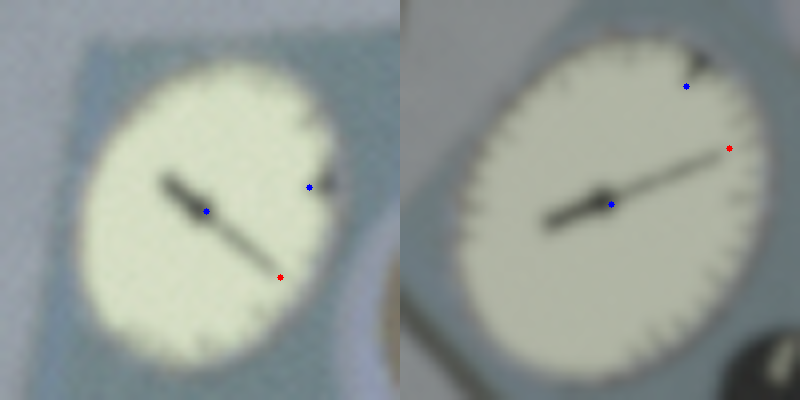

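Run:
```python
from plant import arm
from h import *
p=arm.state()["position"]
arm.move_l(p+[0,-.02,.13],max_speed=.2)
a=-2.6
arm.movep(*knobpose(a,.17)); arm.gripper_to(.066)
s=arm.state();print(s["clock"],s["q"].round(2),s["wrist_force"])
p,q=knobpose(a,.06);arm.move_l(p,q,max_speed=.12)
p,q=knobpose(a,.010);print(arm.move_l(p,q,max_speed=.05,force_limit=10))
s=arm.state();print(s["clock"],s["q"].round(2),s["wrist_force"],s["position"]-p)
out=[]
for n in("top","scene"):
    c=arm.capture(n); im=cv2.cvtColor(c["color"],cv2.COLOR_RGB2BGR)
    x,y=proj(c,KT).astype(int)
    out.append(cv2.resize(im[y-50:y+50,x-50:x+50],None,fx=4,fy=4,interpolation=cv2.INTER_CUBIC))
cv2.imwrite("pics/g11.png",np.hstack(out))
```

```text
14.6167 [ 0.11  0.83 -1.11  1.67  0.92  1.76  1.22] [-0.43049828 -0.73867055  0.42949497]
False
16.8333 [ 0.23  0.94 -1.01  1.87  1.08  1.56  1.15] [0.91641702 0.01622396 0.08854207] [0.000154   0.00031829 0.0002147 ]
```

View pics/g11.png

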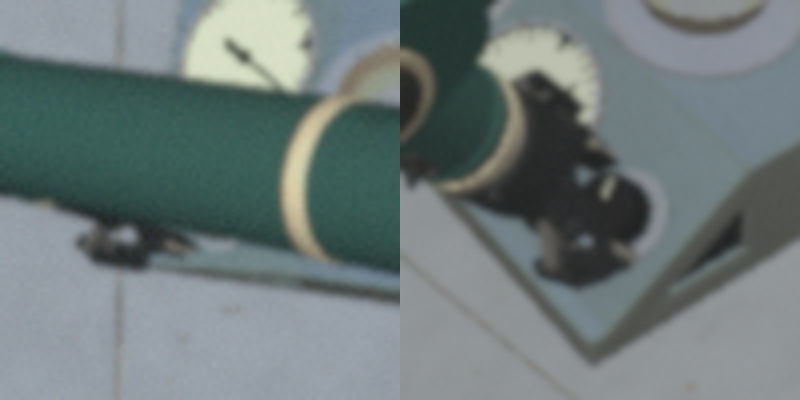

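```bash
python3 - <<'E'
from plant import arm
from h import *
arm.gripper_to(.03,grasp_force=25)
s=arm.state();print(s["clock"],s["grip_width"],s["wrist_force"],s["moment"])
a=-2.6
for i in range(3):
    a+=.2;p,q=knobpose(a,.010)
    t=s["clock"];arm.move_l(p,q,max_speed=.1)
    s=arm.state();print(s["clock"],s["grip_width"],s["wrist_force"].round(1),s["moment"].round(2),s["q"].round(2),(s["position"]-p).round(4))
E
python3 look.py pics/d12.png
```

```text
17.2417 0.044065953479902706 [0.83705046 1.49256013 2.65869897] [ 0.34735805 -0.11326231  0.06285013]
17.5917 0.044245121407811214 [1.2 0.9 3.3] [ 0.21 -0.27  0.15] [ 0.21  0.92 -0.99  1.87  1.07  1.54  0.96] [0.0004 0.0001 0.0004]
17.9417 0.04393927949747687 [1.3 0.7 6.3] [-0.09 -0.34  0.18] [ 0.2   0.9  -0.96  1.87  1.05  1.51  0.77] [0.0004 0.     0.0004]
18.2917 0.043969959159509416 [1.2 1.1 6.5] [-0.08 -0.32  0.19] [ 0.18  0.88 -0.93  1.87  1.03  1.49  0.58] [ 0.0004 -0.0001  0.0005]
top (np.float64(1.7145501143243778), np.float64(2119.0)) (np.float64(1.1723674471158958), np.float64(1389.8333333333335)) diff 0.542182667208482
scene (np.float64(1.8258129994763712), np.float64(92.99999999999989)) (np.float64(-3.141592653589793), np.float64(0.0)) diff 4.967405653066164
18.3917
```

View pics/d12.png

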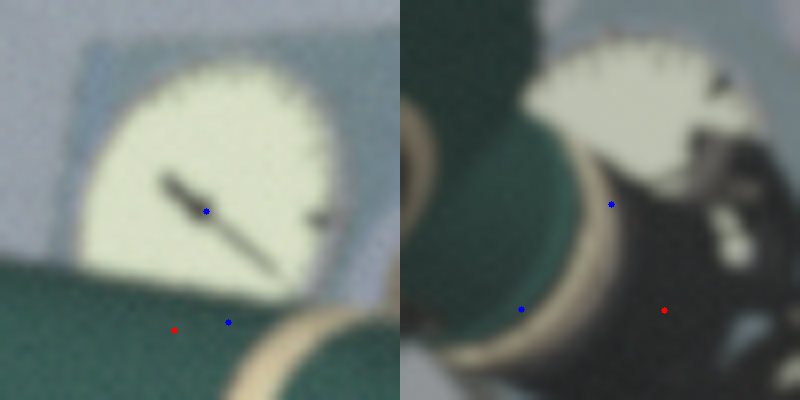

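```bash
python3 - <<'E'
from plant import arm
from h import *
a=-2.0
for i in range(4):
    a+=.275;p,q=knobpose(a,.010)
    arm.move_l(p,q,max_speed=.1)
    s=arm.state();print(s["clock"],s["grip_width"].round(4),s["wrist_force"].round(1),s["q"].round(2),a)
E
python3 look.py pics/d13.png
```

```text
top (np.float64(1.7155614108196922), np.float64(1381.3333333333333)) (np.float64(1.3210309161213538), np.float64(1402.1666666666665)) diff 0.39453049469833834
scene (np.float64(1.7169350709814164), np.float64(309.0000000000001)) (np.float64(2.289767218906763), np.float64(14.333333333333414)) diff -0.5728321479253464
18.9167Traceback (most recent call last):
  File "<stdin>", line 7, in <module>
AttributeError: 'float' object has no attribute 'round'
```

View pics/d13.png

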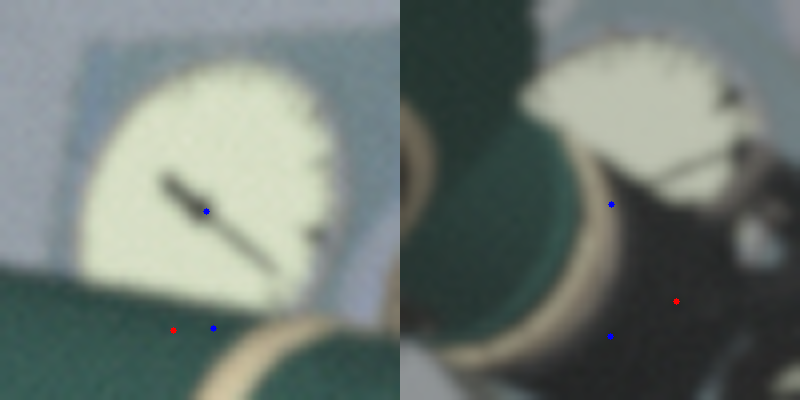

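```bash
python3 - <<'E'
from plant import arm
from h import *
a=-1.725
for i in range(3):
    a+=.275;p,q=knobpose(a,.010)
    arm.move_l(p,q,max_speed=.1)
s=arm.state();print(s["clock"],s["grip_width"],s["wrist_force"].round(1),s["q"].round(2),a)
E
python3 look.py pics/d14.png
```

```text
20.1917 0.04438759315282527 [1.  0.4 9.3] [ 0.07  0.79 -0.76  1.88  0.94  1.39 -0.45] -0.9000000000000002
top (np.float64(0.5956973432842532), np.float64(125.0)) (np.float64(1.7952860153620533), np.float64(771.0000000000001)) diff -1.1995886720778002
scene (np.float64(1.6508490874057287), np.float64(783.6666666666665)) (np.float64(2.1631455346244004), np.float64(520.3333333333335)) diff -0.5122964472186717
20.2917
```

View pics/d14.png

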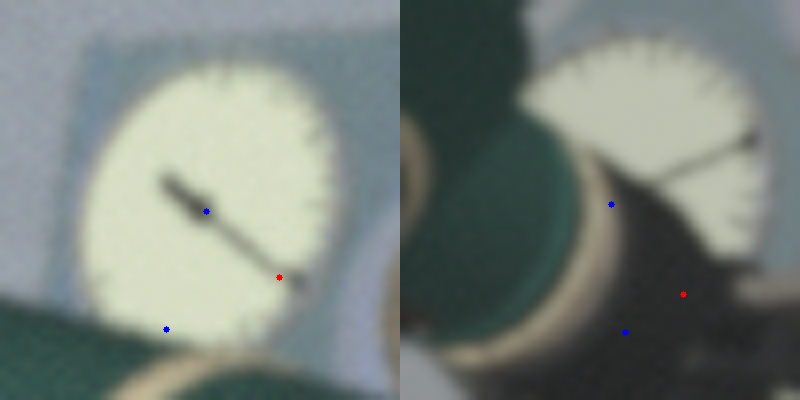

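```bash
python3 - <<'E'
from plant import arm
from h import *
arm.gripper_to(.066)
p,q=knobpose(-.9,.06);arm.move_l(p,q,max_speed=.08)
p,q=knobpose(-.9,.22);arm.move_l(p,q,max_speed=.2)
p=arm.state()["position"]; 
try: arm.move_l(p+[-.08,.2,.08],max_speed=.25)
except arm.MotionError as e: print(e)
print(arm.state()["clock"],arm.state()["position"])
E
python3 look.py pics/d15.png
```

```text
23.625 [0.42925043 0.38193137 0.33055657]
top (np.float64(0.5913962520577144), np.float64(109.33333333333323)) (np.float64(0.5333219356874612), np.float64(223.16666666666669)) diff 0.058074316370253176
scene (np.float64(0.49241825785318716), np.float64(68.66666666666663)) (np.float64(0.5096562119599041), np.float64(277.3333333333332)) diff -0.017237954106716913
23.725
```

View pics/d15.png

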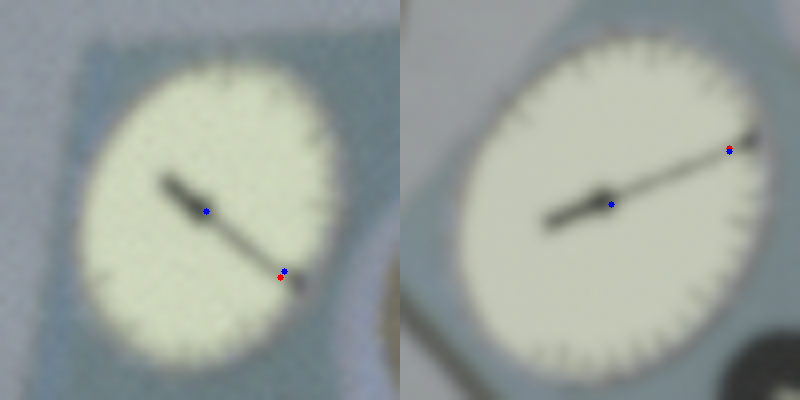

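```bash
python3 - <<'E'
from plant import arm
from h import *
for n in("top","scene"):
  for k in range(2):
    c=arm.capture(n); g=c["color"].astype(float).mean(2); u0=proj(c,HUB);R=30
    vv,uu=np.mgrid[int(u0[1])-R:int(u0[1])+R,int(u0[0])-R:int(u0[0])+R]
    P=np.array([onplane(c,(u,v),HUB,N)-HUB for u,v in zip(uu.ravel(),vv.ravel())])
    X=1000*np.c_[P@RIGHT,P@UP];r=np.hypot(*X.T);I=g[vv.ravel(),uu.ravel()]
    med=np.median(I[r<45]);w=np.clip(med-20-I,0,None)
    al=np.angle(np.exp(1j*(np.arctan2(X[:,0],X[:,1])-.55)))
    m=(r<46)&(np.abs(np.sin(al))*r<9)&(w>0)
    mu=np.average(X[m],axis=0,weights=w[m]);C=np.cov(X[m].T,aweights=w[m]);d=np.linalg.eigh(C)[1][:,1];d*=np.sign(d[1])
    t=(X-mu)@d; s=(X-mu)@np.array([d[1],-d[0]]) # + = clockwise side
    z=(r>52)&(r<60)&(np.abs(al)<.15)&(w>0)
    print(n,"dir",np.arctan2(d[0],d[1]).round(3),"line offset at hub",(-mu)@np.array([d[1],-d[0]]),"wedge clockwise offset mm",np.average(s[z],weights=w[z]),z.sum())
E
python3 - <<'E'
import cv2,sys
sys.path.insert(0,'.')
from plant import arm
for n in("top","scene"):
    cv2.imwrite(f"pics/{n}16.png",cv2.cvtColor(arm.capture(n)["color"],cv2.COLOR_RGB2BGR))
E
```

```text
top dir 0.552 line offset at hub -1.3047544703382512 wedge clockwise offset mm -2.3123534917674715 11
top dir 0.551 line offset at hub -1.2870909968551998 wedge clockwise offset mm -2.2587015494414517 11
scene dir 0.567 line offset at hub 2.4479761514161584 wedge clockwise offset mm -0.09724777468291704 11
scene dir 0.566 line offset at hub 2.4463364391590057 wedge clockwise offset mm -0.0954290552659491 11
```

View pics/top16.png

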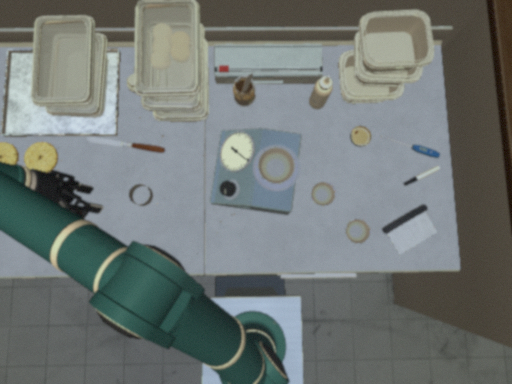

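View pics/scene16.png

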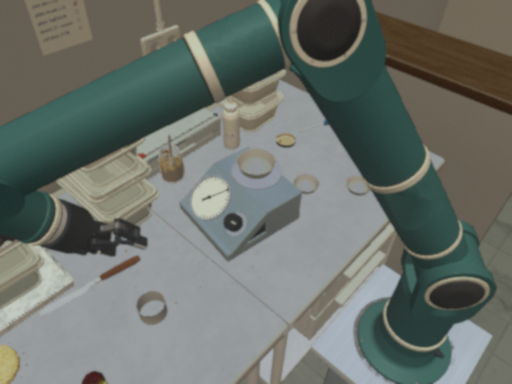

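The bowl sits centred at top (276,165) and scene (257,162). The ring mould is untouched at top (140,195). Depending on the view, the wedge lies 0 to 2.8 mm anticlockwise of the needle. That is already within tolerance, but there's time for a small clockwise nudge of about 0.09 rad at the knob to add margin.

```bash
python3 - <<'E'
from plant import arm
from h import *
p,q=knobpose(-.9,.22);arm.move_l(p,q,max_speed=.25)
p,q=knobpose(-.9,.06);arm.move_l(p,q,max_speed=.2)
p,q=knobpose(-.9,.010);print(arm.move_l(p,q,max_speed=.05,force_limit=10))
arm.gripper_to(.03,grasp_force=25)
p,q=knobpose(-.81,.010);arm.move_l(p,q,max_speed=.1)
s=arm.state();print(s["clock"],s["grip_width"],s["wrist_force"])
arm.gripper_to(.066)
p,q=knobpose(-.81,.06);arm.move_l(p,q,max_speed=.08)
p,q=knobpose(-.81,.22);arm.move_l(p,q,max_speed=.2)
arm.move_l(p+[-.08,.2,.08],max_speed=.25)
for n in("top","scene"):
  for k in range(1):
    c=arm.capture(n); g=c["color"].astype(float).mean(2); u0=proj(c,HUB);R=30
    vv,uu=np.mgrid[int(u0[1])-R:int(u0[1])+R,int(u0[0])-R:int(u0[0])+R]
    P=np.array([onplane(c,(u,v),HUB,N)-HUB for u,v in zip(uu.ravel(),vv.ravel())])
    X=1000*np.c_[P@RIGHT,P@UP];r=np.hypot(*X.T);I=g[vv.ravel(),uu.ravel()]
    med=np.median(I[r<45]);w=np.clip(med-20-I,0,None)
    al=np.angle(np.exp(1j*(np.arctan2(X[:,0],X[:,1])-.55)))
    m=(r<46)&(np.abs(np.sin(al))*r<9)&(w>0)
    mu=np.average(X[m],axis=0,weights=w[m]);C=np.cov(X[m].T,aweights=w[m]);d=np.linalg.eigh(C)[1][:,1];d*=np.sign(d[1])
    s=(X-mu)@np.array([d[1],-d[0]])
    z=(r>52)&(r<60)&(np.abs(al)<.15)&(w>0)
    print(n,"dir",np.arctan2(d[0],d[1]).round(3),"wedge cw offset mm",np.average(s[z],weights=w[z]))
E
python3 look.py pics/d17.png
```

```text
False
27.7667 0.044237243974810284 [-1.46424539  0.5195231   5.26249487]
top dir 0.552 wedge cw offset mm -0.436977634610904
scene dir 0.567 wedge cw offset mm 0.5205779852890172
top (np.float64(0.5954363229536591), np.float64(113.00000000000009)) (np.float64(0.5642974280393291), np.float64(209.66666666666657)) diff 0.031138894914329973
scene (np.float64(0.4915766606097988), np.float64(67.0)) (np.float64(0.522481460300177), np.float64(384.00000000000017)) diff -0.030904799690378126
31.1
```

View pics/d17.png

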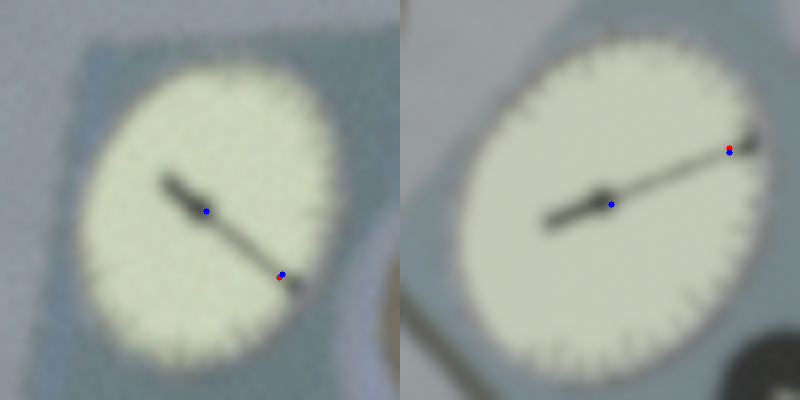

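In both views the needle's line runs into the wedge (top (295,285), scene (750,143)), with offsets of −0.4 and +0.5 mm. I'm handing in.

Run:
```python
from plant import arm
print(arm.close_job(), arm.state()["clock"])
```

```text
the job is handed in; nothing more can be done
the job is handed in; nothing more can be done
```

The scale is tared. The largest steel bowl stands on the pan, let go, and the zero pointer sits at the needle's tip. I handed the job in at about 31 s; no verdict is reported.

- **Bowl:** I pinched it by the rim and lowered it slowly onto the pan. After release, both views showed it upright and centred, and it was still there in the pictures after the first knob turn. I did not re-check its position after the second, smaller turn.
- **Knob:** I gripped it square to the panel and turned it clockwise about 1.7 rad in small steps. I then backed off, looked, and regripped it for a last 0.09 rad.
- **Zero:** A line fitted along the needle puts the wedge −0.4 mm from it in the top view and +0.5 mm in the scene view, against the 4.5 mm allowed. A cruder check by angle disagreed slightly in sign between the views (+0.03 and −0.03 rad, about 1.5 mm). That averages to zero and is also inside the limit.
- **Ring mould:** It showed no sign of having moved in the later pictures, and the arm did not work near it.
- **Forces:** The wrist force stayed below about 10 N at every reading.

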